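# Leak-test a bottle: load the drawer, shut it, hold the dial on its third notch

### The job

Stand the orange bottle upright in the leak tester's open drawer tray, let go of it, and push the drawer fully shut. Then press the red paddle of the spring-return dial down past its first two notches to the third (red dot) and keep it there: the program finishes while still holding the dial down, because it springs back when released. Leave the white bottle, the green bottle and the tape roll where they stand.

Things in the scene. Friction and masses are not known exactly. Their poses are not given: they have to be found in the camera images.
- bottle: loose orange bottle with a white screw cap, standing upright, 100 mm high: straight round body 42 mm in diameter from 0 to 74 mm, then a shoulder and a cap 25 mm in diameter. Origin: centre of its underside, z up. About 0.12 kg. The bottle to be tested; any of the three bottle places may be its.
- white_bottle: loose white bottle with a black screw cap, standing upright, 100 mm high: straight round body 46 mm in diameter from 0 to 74 mm, then a shoulder and a cap 25 mm in diameter. Origin: centre of its underside, z up. Bystander, leave alone.
- green_bottle: loose green bottle with a white screw cap, standing upright, 100 mm high: straight round body 42 mm in diameter from 0 to 74 mm, then a shoulder and a cap 25 mm in diameter. Origin: centre of its underside, z up. Bystander, leave alone.
- tape: loose cardboard tape roll lying flat, 96 mm outside, 76 mm inside, 45 mm high; origin at the centre of its underside. Bystander, leave alone.
- tester: fixed leak tester, turned a few degrees: white chamber 150 mm wide (y = +-75 mm), 141 mm high, x = -90 (open front) to +80 mm, clear top, a drawer in front; on its +y side a white pedestal 162 mm high with the dial. Origin: on the table under the chamber. Its x axis points from the drawer side to the back (the drawer opens to -x), y to the dial side, z up.
- drawer (a joint): how far the drawer is pulled out (m): 0 shut against its stop, 0.16 fully out. It starts 0.12 to 0.15 out. It slides with a light drag of about 1.5 N and stays where it is left.
- tray_floor (a point): centre of the drawer's tray floor (moves with the drawer), where the bottle stands, 18 mm above the table; axes as the tester's. The tray is 120 (x) by 110 mm (y) inside, open above; side and rear walls 20 mm high; its front is the drawer's front panel (10 mm thick, top 134 mm above the table, inner face 60 mm towards -x). Clear height under the chamber's top: 117 mm.
- drawer_face (a point): middle of the flat outer face of the drawer's front panel (moves with the drawer), 110 mm above the table, 24 mm below the panel's top edge, 70 mm from tray_floor towards -x. The panel is 150 mm wide; the blue stripe near its top is only decoration. Push it along the tester's +x to shut the drawer.
- dial (a joint): angle of the spring-return dial (rad): 0 at rest, paddle raised; grows as the paddle is pressed down. Notches (light clicks) at 0.25, 0.50, 0.75 (yellow, orange, red dots on the grey disc); end stop at 0.80. Let go, it springs back to 0 from anywhere. Force at the paddle: about 3.5 N to start it, about 8 N at the third notch, some 1.5 N more or less around the clicks.
- dial_axis (a point): centre of the black dial, on its level axis, which runs along the tester's y: tester x = -60, y = 155 mm, 130 mm above the table. Fixed; axes as the tester's. The dial's disc has a radius of 32 mm.
- paddle (a point): centre of the upper face of the red paddle at the end of the dial's arm (moves with it), 44 mm (along the arm) by 46 by 10 mm thick, 92 mm from dial_axis towards the tester's -x. At rest the arm points 0.37 rad above level (this point 163 mm above the table), at the third notch 0.38 rad below level (96 mm).
Things that resemble listed ones, but are neither listed nor needed, are in the scene too. What is meant by the bottle is not purple or yellow, and is the smaller of those in its own colour.

How it is judged:
By the outcome, as a careful person would: the job done as asked, in the order asked, and still so for the second after the job is handed in, while the arm keeps its last pose, push and grip.
It also fails if it takes over 64 s, if anything falls off the work surface, if the arm or the gripper's body presses on something with over 40 N, if the wrist force passes 120 N, or if a joint passes its speed limit or range.

### The arm

A 6-joint arm with a two-finger parallel gripper is mounted at the origin on the work surface. World frame = base frame: x ahead of the robot, y to its left, z up, the work surface at z = 0. Lengths are in m, angles in rad, forces in N, time in s.
With the tool pointing down it reaches from about 0.325 to 0.9 m from the base axis. Payload 6.1 kg.
Tool frame: the origin (TCP) lies midway between the tips of the shut fingers; the grasp point (between the pads) lies 19 mm behind it (ctrl.hold_point_z is the distance from the TCP to the grasp point, in m); z points along the fingers, y is the line along which they close (so a half turn about z gives the same grasp; the last joint's range is limited). The gripper opens to 87 mm and grips with 3 to 60 N. Pads are 19 mm wide; open, the fingers measure 117 mm over their backs; the gripper's body (75 mm by 190 mm) begins 51 mm behind the grasp point.
Start: joints at [1.078, 0.22, 1.526, -0, 1.395, -0.126], TCP at [0.224, 0.583, 0.223] pointing down, gripper open.
Joint ranges: [-2.98, 2.98], [-0.91, 2.08], [0.09, 2.57], [-1.24, 4.39], [0.2, 2.65], [-2.68, 2.68]. Speed limits (rad/s): [2.57, 2.57, 3.01, 3.14, 3.14, 3.14].

### API

Orientations are given as a rotation vector (axis times angle).
In Python, from bench import ctrl, vision gives the robot as it stands.
- The arm moves only by the shell command python3 -m pendant 'ROWS' [OPENING] [FORCE]. ROWS is JSON, one flat list of numbers, 4 for each row, row after row: the shift along the world's x, y, z in cm, then the turn about the world's z in rad. A call has 1 to 20 rows; each row is the pose to reach, as a shift and turn from the pose commanded when the call began; what a row does not reach only later rows make up. A row lasts 1/10 s, in which the tool goes at most 50 mm and 8.59 degrees, less where a joint would pass 70% of its speed; a pose out of reach is approached as far as the arm can. A call with a gripper value outside its range is refused whole. OPENING is the finger opening in cm, from 0 to 8.7, set as the call begins (- or left out, the last holds). The fingers move at their own pace and stop on an object; FORCE is the grip in N (left out, the last holds). Time passes only in rows, so rows that repeat a pose let the fingers close. It gives the time, the measured TCP pose, the force, the opening and the grip force at its end, in the units of the state.
- ctrl.get_state(): the state, without advancing time (a new reading comes with each control period).
- vision.camera(name): name is "scene" or "top" or "wrist"; returns a dict with "pixels" (420x560x3 uint8, red, green, blue), "camera_matrix" (3x3 intrinsics, pixels), "distortion" ([k1, k2, p1, p2, k3] as OpenCV has them; the pictures are not rectified), "rvec" (rotation vector, rad) and "tvec" (3), from world to camera coordinates, as OpenCV has them. Camera axes: x right, y down, z forward; pixel columns grow to the right and rows downward; lengths in m; the calibration is good to about 2 mm. A picture is of the moment at which its call begins. There is no depth.
- ctrl.hand_in(): hands the job in; it is judged then, once.
Trained networks look in a picture, given as the dict that the camera call returned (one of the last four; its "shot" number tells which), for a name from the list of things; names that differ only in an ending like _2 or _b are one class to them, and where a whole thing is asked for, a point or a joint stands for the part that bears it (a point fixed in the world has none). Each returns a list of dicts, best first, with "p" (0 to 1); they miss things now and then, are a little off and sometimes report something else, mostly with a low value. They report only what shows in the picture. A call takes as long as a camera call. They do not tell look-alikes from the thing itself.
- vision.recognise(picture, query): "box" ([left, top, right, bottom] in pixels, round what is visible of it).
- vision.regions_of(picture, query): "mask" (420x560 bool, what is visible of it) and "box" ([left, top, right, bottom] in pixels, round what is visible of it).
- vision.landmark_of(picture, query): "at" ([column, row] in pixels: a listed point, or the origin of a listed thing).
The state is a dict: "clock": time; "joints": joint angles; "joint_velocities": joint speeds; "joint_efforts": joint torques, N m; "position": TCP position; "ee_rot": TCP orientation; "contact_force": force on the tool from outside, world axes, zero at the start; "torque": the same for the moment, N m; "grip_width": opening from 0.0 (shut) to 1.0 (fully open); "finger_force": force on a finger pad.
Only numpy, scipy, OpenCV 4.12 (cv2) and the standard library are available. Lean on these libraries where they do the work, as an engineer would, in place of code of your own. Each camera call takes 0.05 s, during which the arm holds its last target. There are 200 camera calls.

## Working session

There is one attempt and no reset: what is moved stays moved. The work goes in short steps, Python scripts to look and compute and a shell command to move; the robot and the scene stay as the last step left them, time stands still between calls to the robot, and variables do not carry over. Pictures are saved under pics/ and viewed, at most 10 in all, crops included, and the job is handed in when it is done.

```bash
mkdir -p pics; ls; cat > h.py <<'E'
import cv2,numpy as np
from bench import ctrl,vision
def ray(p,uv):
    R=cv2.Rodrigues(np.array(p["rvec"],float))[0];t=np.array(p["tvec"],float)
    n=cv2.undistortPoints(np.array([[uv]],float),np.array(p["camera_matrix"],float),np.array(p["distortion"],float))[0,0]
    return -R.T@t, R.T@np.array([n[0],n[1],1])
def atz(p,uv,z):
    c,d=ray(p,uv);return c+d*(z-c[2])/d[2]
def proj(p,X):
    return cv2.projectPoints(np.array(X,float).reshape(-1,3),np.array(p["rvec"],float),np.array(p["tvec"],float),np.array(p["camera_matrix"],float),np.array(p["distortion"],float))[0][:,0]
def tri(obs):
    A=np.zeros((3,3));b=np.zeros(3)
    for p,uv in obs:
        c,d=ray(p,uv);d=d/np.linalg.norm(d);M=np.eye(3)-np.outer(d,d);A+=M;b+=M@c
    return np.linalg.solve(A,b)
def save(p,f): cv2.imwrite(f,p["pixels"][:,:,::-1])
E
python3 - <<'E'
from h import *
np.set_printoptions(precision=3,suppress=True)
P={n:vision.camera(n) for n in("scene","top")}
for n,p in P.items():
    save(p,f"pics/{n}0.png")
    print(n,"cam at",ray(p,(280,210))[0])
    for q in("bottle","white_bottle","green_bottle","tape"):
        for r in vision.landmark_of(p,q)[:6]: print(q,np.round(r["at"]),round(r["p"],2),atz(p,r["at"],0)[:2])
    for q,z in(("tray_floor",.018),("drawer_face",.11),("dial_axis",.13),("paddle",.163),("tester",0)):
        for r in vision.landmark_of(p,q)[:2]: print(q,np.round(r["at"]),round(r["p"],2),atz(p,r["at"],z)[:2])
a=np.hstack([P["scene"]["pixels"],P["top"]["pixels"]])
print(ctrl.get_state()["ee_rot"])
E
```

```text
pics
scene cam at [ 0.611 -0.782  0.978]
bottle [270. 295.] 0.96 [ 0.546 -0.203]
bottle [296. 321.] 0.87 [ 0.617 -0.274]
bottle [335. 317.] 0.87 [ 0.718 -0.256]
bottle [313. 292.] 0.61 [ 0.66  -0.186]
bottle [263. 184.] 0.24 [0.487 0.227]
white_bottle [238. 355.] 0.71 [ 0.481 -0.372]
white_bottle [261. 153.] 0.49 [0.465 0.389]
green_bottle [229. 305.] 0.96 [ 0.439 -0.239]
tape [262. 153.] 0.7 [0.471 0.386]
tape [237. 355.] 0.34 [ 0.477 -0.374]
tray_floor [285. 205.] 0.85 [0.569 0.117]
drawer_face [269. 186.] 0.68 [0.519 0.106]
dial_axis [328. 154.] 0.93 [0.696 0.239]
dial_axis [265. 183.] 0.63 [0.51  0.094]
paddle [294. 139.] 0.51 [0.589 0.267]
tester [337. 217.] 0.85 [0.733 0.088]
top cam at [ 0.304 -0.005  1.316]
bottle [338. 216.] 0.79 [ 0.551 -0.215]
bottle [352. 166.] 0.79 [ 0.717 -0.266]
bottle [356. 193.] 0.51 [ 0.627 -0.274]
bottle [333. 186.] 0.45 [ 0.651 -0.201]
white_bottle [392. 236.] 0.65 [ 0.485 -0.385]
green_bottle [343. 253.] 0.78 [ 0.431 -0.227]
tape [151. 243.] 0.79 [0.461 0.384]
tray_floor [242. 206.] 0.79 [0.58  0.092]
drawer_face [237. 224.] 0.94 [0.507 0.101]
dial_axis [191. 159.] 0.67 [0.699 0.24 ]
paddle [183. 189.] 0.88 [0.598 0.251]
paddle [344. 251.] 0.36 [ 0.422 -0.202]
tester [245. 160.] 0.79 [0.737 0.088]
[-0.573 -3.089 -0.   ]
```

View pics/scene0.png

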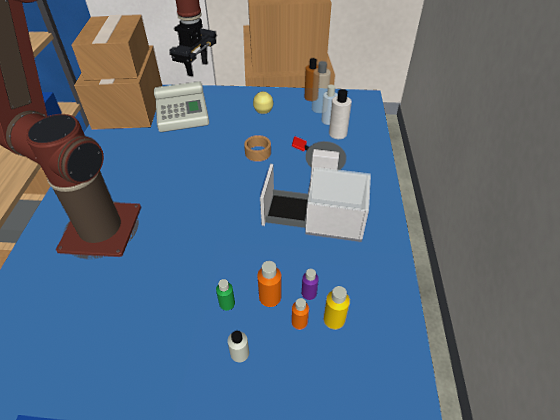

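```bash
python3 - <<'E'
import cv2
a=cv2.imread("pics/scene0.png")[220:380,200:370];b=cv2.imread("pics/top0.png")[140:270,310:420]
a=cv2.resize(a,(420,395),interpolation=2);b=cv2.resize(b,(334,395),interpolation=2)
cv2.imwrite("pics/crop0.png",cv2.hconcat([a,b]))
E
```

```text
(no output)
```

View pics/crop0.png

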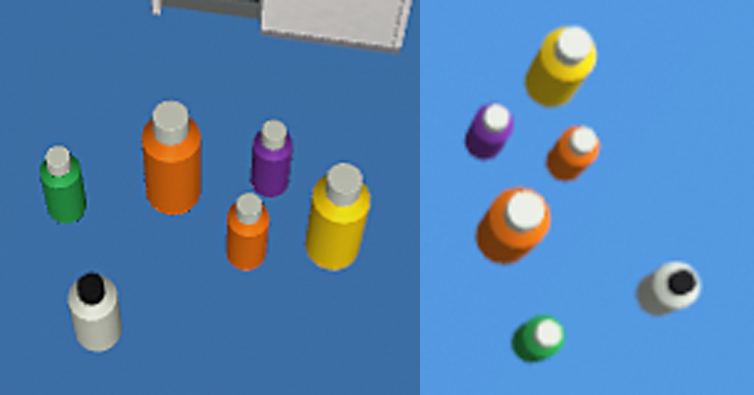

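Candidates for the bottle: the large orange one at scene (270,283) and the small orange one at (300,315). Purple (310,285) and yellow (336,308) are excluded. The small orange at (300,315) fits, as the smaller of its colour, and the crop confirms it. Next I fit its position, its neighbours' positions and the tester pose.

```bash
python3 - <<'E'
from h import *
from scipy.optimize import least_squares
np.set_printoptions(precision=4,suppress=True)
P=[vision.camera(n) for n in("scene","top")]
def hull(p,x,y,r,H):
    a=np.linspace(0,2*np.pi,40);k=H/.1
    pts=[[x+q*np.cos(t),y+q*np.sin(t),z] for z,q in((0,r),(.074*k,r),(.1*k,.0125*k)) for t in a]
    return cv2.boundingRect(cv2.convexHull((proj(P[p],pts)*16).astype(np.int32)))
def box(p,x,y,r,H): l,t,w,h=hull(p,x,y,r,H);return np.array([l,t,l+w,t+h])/16
g={"target":(.622,-.274),"purple":(.655,-.195),"bigorange":(.548,-.21),"yellow":(.717,-.261)}
M=[[(np.array(r["box"]),r["p"]) for r in vision.regions_of(p,"bottle")] for p in P]
for n,(x,y) in g.items():
    obs=[]
    for i in(0,1):
        c=box(i,x,y,.021,.1); c=(c[:2]+c[2:])/2
        if M[i]:
            b=min(M[i],key=lambda b:np.linalg.norm((b[0][:2]+b[0][2:])/2-c))[0]
            if np.linalg.norm((b[:2]+b[2:])/2-c)<12: obs.append((i,b))
    f=lambda v:np.concatenate([box(i,*v)-b for i,b in obs]) 
    if obs:
        s=least_squares(f,[x,y,.022,.1],diff_step=.01,x_scale=[.1,.1,.02,.1]); print(n,len(obs),s.x,"rms",np.sqrt(np.mean(s.fun**2)))
loc={"tester":(0,0,0),"dial_axis":(-.06,.155,.13),"paddle":(-.06-.092*np.cos(.37),.155,.163),"tray_floor":0,"drawer_face":1}
obs=[]
for p in P:
    for q in loc:
        r=vision.landmark_of(p,q)
        if r: obs.append((p,q,np.array(r[0]["at"]),r[0]["p"]))
def w(v,L): c,s=np.cos(v[2]),np.sin(v[2]);return [v[0]+c*L[0]-s*L[1],v[1]+s*L[0]+c*L[1],L[2]]
def pt(v,q):
    if q=="tray_floor": return w(v,(v[4]-v[3],0,.018))
    if q=="drawer_face": return w(v,(v[4]-v[3]-.07,0,.11))
    return w(v,loc[q])
f=lambda v:np.concatenate([proj(p,pt(v,q))[0]-u for p,q,u,_ in obs]+[[(v[4]+.03)*1e3]])
s=least_squares(f,[.735,.088,-.06,.13,-.03],loss="soft_l1")
print(s.x);
for (p,q,u,pp),e in zip(obs,f(s.x)[:-1].reshape(-1,2)): print(q,round(pp,2),e)
for q in loc: print(q,np.array(pt(s.x,q)))
R=cv2.Rodrigues(np.array(ctrl.get_state()["ee_rot"]))[0];print(R[:,1],np.degrees(np.arctan2(R[1,1],R[0,1])),ctrl.get_state()["position"])
E
```

```text
target 2 [ 0.6243 -0.2794  0.0203  0.0999] rms 0.571866461684882
purple 2 [ 0.651  -0.192   0.0182  0.1011] rms 1.8636636465575032
bigorange 2 [ 0.5465 -0.2116  0.0334  0.1469] rms 1.3807762196496611
yellow 1 [ 0.71   -0.2787  0.0149  0.1584] rms 0.01530931089238094
[ 0.7351  0.0829 -0.1088  0.1236 -0.03  ]
tester 0.79 [-0.2527 -0.4396]
tray_floor 0.72 [-6.4889 65.2646]
drawer_face 0.78 [2.2273 1.8469]
tester 0.72 [ 1.408 -0.738]
dial_axis 0.96 [-0.3858 -0.4579]
paddle 0.65 [-1.1829  0.6346]
tray_floor 0.89 [ 0.3633 -0.049 ]
drawer_face 0.83 [-1.7542  0.1531]
tester [0.7351 0.0829 0.    ]
dial_axis [0.6923 0.2435 0.13  ]
paddle [0.607  0.2529 0.163 ]
tray_floor [0.5824 0.0996 0.018 ]
drawer_face [0.5128 0.1072 0.11  ]
[ 0.3586  0.9335 -0.    ] 68.9841337857309 [0.2241 0.5834 0.2225]
```

```bash
python3 -m pendant '[0,0,5,0, 0,0,9,0, 5,-10,9,0.1, 40,-86.3,9,0.26, 40,-86.3,9,0.26, 40,-86.3,9,0.26, 40,-86.3,9,0.26, 40,-86.3,9,0.26, 40,-86.3,9,0.26, 40,-86.3,9,0.26, 40,-86.3,9,0.26, 40,-86.3,9,0.26, 40,-86.3,9,0.26, 40,-86.3,9,0.26, 40,-86.3,9,0.26, 40,-86.3,9,0.26, 40,-86.3,9,0.26, 40,-86.3,9,0.26, 40,-86.3,9,0.26, 40,-86.3,9,0.26]' 6.8
python3 - <<'E'
from h import *
p=vision.camera("wrist");save(p,"pics/w1.png")
s=ctrl.get_state();R=cv2.Rodrigues(np.array(s["ee_rot"]))[0];print(s["position"],np.degrees(np.arctan2(R[1,1],R[0,1])),R[:,2])
for r in vision.landmark_of(p,"bottle")[:6]: print(r["at"],r["p"],atz(p,r["at"],0))
print(proj(p,[[.6243,-.2794,.1],[.6243,-.2794,0]]))
E
```

```text
clock: 3.7
position: [0.6028, -0.2341, 0.3126]
ee_rot: [0.168, 3.137, 0.0]
contact_force: [0.8, 0.9, 0.4]
grip_width: 0.785
finger_force: 0.0
[ 0.60396312 -0.24127903  0.30974159] 83.61193139366763 [-0.00120675 -0.00323557 -0.99999404]
[252.0, 194.9] 0.96 [ 0.6297946  -0.27631388  0.        ]
[315.2, 202.1] 0.74 [ 0.6503694  -0.18571536  0.        ]
[296.1, 130.1] 0.7 [ 0.54503991 -0.20383423  0.        ]
[266.8, 249.0] 0.61 [ 0.71582251 -0.26476492  0.        ]
[[242.01213843 209.24371013]
 [249.40828459 191.44486264]]
```

View pics/w1.png

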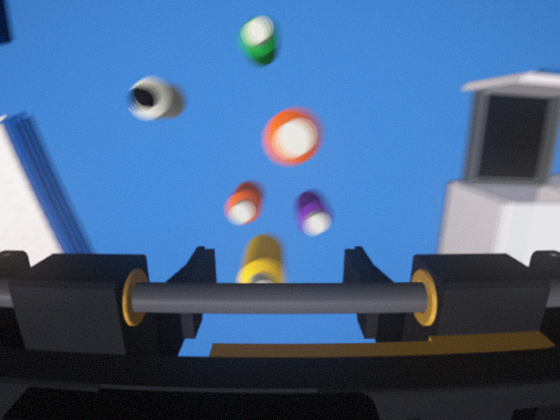

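The wrist view shows the small orange bottle's cap at (242,211), close to the predicted (242,209). The arm was still settling, so I let it settle and check the wrist camera's own clearance.

```bash
python3 -m pendant '[0,0,0,0, 0,0,0,0]'
python3 - <<'E'
from h import *
p=vision.camera("wrist")
s=ctrl.get_state();print(s["position"],"cam rel tcp",ray(p,(280,210))[0]-s["position"])
hsv=cv2.cvtColor(p["pixels"],cv2.COLOR_RGB2HSV)
for r in vision.regions_of(p,"bottle")[:5]: print(r["box"],r["p"])
print(proj(p,[[.6243,-.2794,.1],[.6243,-.2794,0]]))
m=((hsv[...,1]<60)&(hsv[...,2]>150)).astype(np.uint8)
n,_,st,c=cv2.connectedComponentsWithStats(m)
for i in range(1,n):
    if 60<st[i,4]<3000: print(st[i],c[i],atz(p,c[i],.1))
E
```

```text
clock: 4.0
position: [0.6021, -0.2313, 0.3126]
ee_rot: [-0.167, -3.137, -0.001]
contact_force: [0.1, 0.1, -0.5]
grip_width: 0.782
finger_force: 0.0
[ 0.60213792 -0.23094296  0.31315313] cam rel tcp [-0.07332528  0.00785299  0.16117964]
[297.3, 188.6, 332.2, 230.1] 0.86
[269.9, 105.3, 320.7, 164.4] 0.66
[243.6, 235.1, 284.3, 282.8] 0.63
[[239.62776836 210.12123381]
 [247.46291273 192.19252303]]
[248  16  24  28 497] [258.99597586  28.72032193] [ 0.43388056 -0.23375717  0.1       ]
[466  71  94  19 871] [515.17566016  79.07577497] [0.50689583 0.04306295 0.1       ]
[134  76  37  41 689] [155.04354136  97.23802612] [ 0.48880259 -0.35396534  0.1       ]
[ 280  119   36   36 1018] [296.81434185 136.25736739] [ 0.54763072 -0.20544126  0.1       ]
[552 175   8  11  75] [555.93333333 179.70666667] [0.62659072 0.10442471 0.1       ]
[234 201  21  22 340] [243.2        211.08529412] [ 0.62589577 -0.27541648  0.1       ]
[308 212  22  21 354] [318.12711864 221.83615819] [ 0.64823549 -0.18965117  0.1       ]
```

```bash
python3 -m pendant '[2.3,-4.6,-2,0, 2.3,-4.6,-6,0, 2.3,-4.6,-10,0, 2.3,-4.6,-13,0, 2.3,-4.6,-13,0, 2.3,-4.6,-13,0]'
python3 - <<'E'
from h import *
p=vision.camera("wrist");s=ctrl.get_state();print(s["position"])
save(p,"pics/w2.png")
hsv=cv2.cvtColor(p["pixels"],cv2.COLOR_RGB2HSV)
m=((hsv[...,1]<60)&(hsv[...,2]>150)).astype(np.uint8)
n,_,st,c=cv2.connectedComponentsWithStats(m)
for i in range(1,n):
    if 200<st[i,4]<6000: print(st[i],c[i],atz(p,c[i],.1))
E
```

```text
clock: 4.7
position: [0.6254, -0.2771, 0.1837]
ee_rot: [0.166, 3.137, -0.0]
contact_force: [-0.1, 0.3, 0.1]
grip_width: 0.783
finger_force: 0.0
[ 0.62637133 -0.27785726  0.18546623]
[ 114   16   56   63 1530] [147.70261438  50.61830065] [ 0.49438811 -0.35444696  0.1       ]
[ 345   68   67   62 3225] [378.56031008  99.40744186] [ 0.54457626 -0.19731136  0.1       ]
[ 534  178   26   73 1280] [550.02578125 218.94765625] [ 0.64863082 -0.05592289  0.1       ]
[265 206  32  30 775] [280.2516129  220.35870968] [ 0.6261735  -0.27592344  0.1       ]
[372 221  36  31 826] [389.91404358 236.21186441] [ 0.64827608 -0.19149408  0.1       ]
[278 315  54  29 674] [306.99109792 335.33382789] [ 0.73178249 -0.26380909  0.1       ]
```

View pics/w2.png

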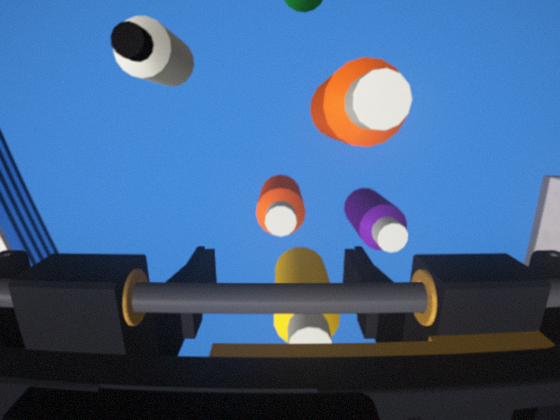

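```bash
python3 -m pendant '[-0.2,0.1,-3,0, -0.2,0.1,-6,0, -0.2,0.1,-9,0, -0.2,0.1,-11.5,0, -0.2,0.1,-13.8,0, -0.2,0.1,-13.8,0, -0.2,0.1,-13.8,0]' && python3 -m pendant '[0,0,0,0, 0,0,0,0, 0,0,0,0, 0,0,0,0, 0,0,0,0, 0,0,0,0, 0,0,0,0]' 3 20
```

```text
clock: 5.45
position: [0.6247, -0.2776, 0.0472]
ee_rot: [0.167, 3.134, -0.002]
contact_force: [-0.3, -0.3, 0.7]
grip_width: 0.786
finger_force: 0.0
clock: 6.15
position: [0.6236, -0.2771, 0.0452]
ee_rot: [0.168, 3.136, -0.0]
contact_force: [-0.3, 1.6, 5.3]
grip_width: 0.478
finger_force: 19.9
```

```bash
python3 -m pendant '[0,0,1,0, 0,0,4,0, 0,0,8,0, 0,0,12,0, 0,0,16,0, 0,0,20,0, -1,4,20,0, -1,8,20,0, -2,12,20,0, -2,16,20,0, -3,20,20,0, -3,24,20,0, -4.2,28,20,0, -4.2,31,20,0, -4.2,34,20,0, -4.2,36,20,0, -4.2,37.7,20,0, -4.2,37.7,20,0, -4.2,37.7,20,0, -4.2,37.7,20,0]'
python3 - <<'E'
from h import *
p=vision.camera("wrist");save(p,"pics/w3.png");s=ctrl.get_state();print(s["position"])
t=vision.camera("top");save(t,"pics/t3.png")
for q,z in(("tray_floor",.018),("drawer_face",.11),("paddle",.163),("dial_axis",.13),("tester",0)):
  for x in(p,t):
    for r in vision.landmark_of(x,q)[:1]: print(q,r["at"],r["p"],atz(x,r["at"],z))
E
```

```text
clock: 8.15
position: [0.5812, 0.099, 0.2444]
ee_rot: [-0.169, -3.137, 0.001]
contact_force: [-0.1, 0.1, -2.5]
grip_width: 0.476
finger_force: 19.9
[0.58125918 0.0988656  0.24442715]
tray_floor [276.9, 183.7] 0.71 [0.57960655 0.09678259 0.018     ]
tray_floor [241.5, 205.6] 0.96 [0.580283   0.09564437 0.018     ]
drawer_face [276.0, 120.6] 0.81 [0.5077422  0.10456125 0.11      ]
paddle [471.5, 230.8] 0.63 [0.60626661 0.24986614 0.163     ]
paddle [182.0, 184.6] 0.49 [0.61036604 0.25592985 0.163     ]
dial_axis [237.8, 225.0] 0.49 [0.49928862 0.09664266 0.13      ]
tester [245.7, 160.1] 0.68 [0.7377275  0.08598055 0.        ]
```

View pics/w3.png

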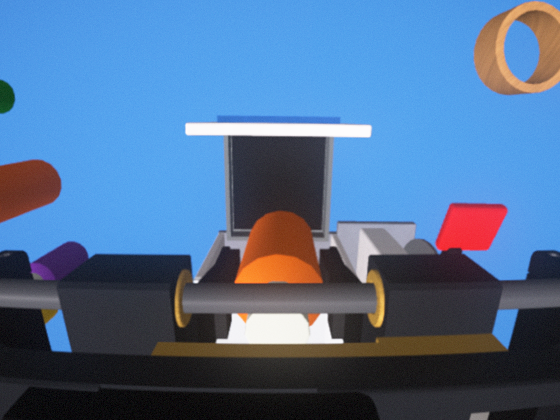

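```bash
python3 -m pendant '[0,-0.2,-3,0, 0,-0.2,-6,0, 0,-0.2,-9,0, 0,-0.2,-12,0, 0,-0.2,-14,0, 0,-0.2,-16,0, 0,-0.2,-17,0, 0,-0.2,-17.6,0, 0,-0.2,-18,0, 0,-0.2,-18,0, 0,-0.2,-18,0]' && python3 -m pendant '[0,0,0,0, 0,0,0,0, 0,0,0,0, 0,0,0,0]' 7
```

```text
clock: 9.85
position: [0.5819, 0.098, 0.0655]
ee_rot: [0.168, 3.136, 0.0]
contact_force: [-0.3, 0.6, -2.3]
grip_width: 0.476
finger_force: 19.9
clock: 10.25
position: [0.5815, 0.098, 0.0649]
ee_rot: [0.168, 3.136, 0.0]
contact_force: [0.3, -0.5, -0.3]
grip_width: 0.743
finger_force: 0.0
```

```bash
python3 -m pendant '[0,0,1,0, 0,0,4,0, 0,0,8,0, 0,0,12,0, 0,0,16,0, -4,1,20,0, -9,2,20,0, -14,2,20,0, -17,2,20,0, -17,2,20,0, -17,2,20,0]'
python3 - <<'E'
from h import *
p=vision.camera("scene");a=cv2.resize(p["pixels"][110:250,220:400,::-1],(540,420),interpolation=2)
t=vision.camera("top");b=cv2.resize(t["pixels"][130:270,200:286,::-1],(258,420),interpolation=2)
cv2.imwrite("pics/s4.png",cv2.hconcat([a,b]))
for q,z in(("bottle",.018),("tray_floor",.018),("drawer_face",.11)):
  for x in(p,t):
    for r in vision.landmark_of(x,q)[:5]: print(q,r["at"],round(r["p"],2),atz(x,r["at"],z))
E
```

```text
clock: 11.35
position: [0.4114, 0.1181, 0.2658]
ee_rot: [0.167, 3.134, 0.001]
contact_force: [0.2, -1.2, -0.3]
grip_width: 0.8
finger_force: 0.0
bottle [266.8, 294.2] 0.95 [ 0.53748389 -0.21033854  0.018     ]
bottle [288.8, 206.8] 0.74 [0.58070127 0.10794907 0.018     ]
bottle [288.2, 207.9] 0.73 [0.57903852 0.10312506 0.018     ]
bottle [310.9, 291.2] 0.69 [ 0.65371725 -0.19421073  0.018     ]
bottle [336.9, 318.3] 0.61 [ 0.7204484  -0.26967382  0.018     ]
bottle [339.0, 214.4] 0.79 [ 0.55267765 -0.21417288  0.018     ]
bottle [354.5, 168.1] 0.76 [ 0.70607668 -0.26920787  0.018     ]
bottle [242.0, 203.1] 0.64 [0.58843059 0.09419694 0.018     ]
bottle [328.2, 187.9] 0.58 [ 0.63930517 -0.18185823  0.018     ]
bottle [190.0, 161.2] 0.35 [0.72771782 0.26630452 0.018     ]
tray_floor [289.3, 204.2] 0.94 [0.58175756 0.11927712 0.018     ]
tray_floor [242.2, 205.1] 0.66 [0.58191656 0.09344484 0.018     ]
drawer_face [239.0, 225.3] 0.98 [0.50170121 0.0948169  0.11      ]
```

View pics/s4.png

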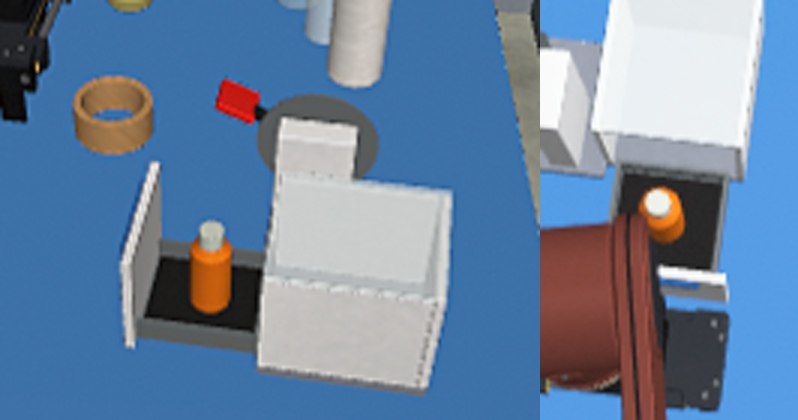

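The orange bottle stands upright in the tray, at (210,270) in the left half of the crop. Next I shut the fingers and drop in front of the panel.

```bash
python3 -m pendant '[0,-1,-5,0, 0,-1.2,-10,0, 0,-1.2,-15.5,0, 3,-1.2,-15.5,0, 6,-1.2,-15.5,0, 7,-1.2,-15.5,0, 7,-1.2,-15.5,0]' 0 20 && python3 -m pendant '[1,-0.1,0,0, 2,-0.2,0,0, 3,-0.3,0,0, 4,-0.45,0,0, 5,-0.55,0,0, 6,-0.65,0,0, 7,-0.75,0,0, 8,-0.85,0,0, 9,-1,0,0, 10,-1.1,0,0, 10,-1.1,0,0]'
```

```text
clock: 12.45
position: [0.4823, 0.1058, 0.1095]
ee_rot: [-0.168, -3.137, 0.0]
contact_force: [-0.9, 1.1, 0.1]
grip_width: 0.256
finger_force: 0.0
clock: 13.55
position: [0.5831, 0.0948, 0.1099]
ee_rot: [0.168, 3.135, 0.0]
contact_force: [-0.6, -0.5, -0.1]
grip_width: 0.006
finger_force: 0.0
```

```bash
python3 -m pendant '[0.8,-0.1,0,0, 1.6,-0.2,0,0, 2.4,-0.25,0,0, 3,-0.3,0,0, 3.4,-0.4,0,0, 3.7,-0.4,0,0, 3.9,-0.4,0,0]'; python3 -m pendant '[0.2,0,0,0, 0.4,0,0,0, 0.6,-0.1,0,0, 0.6,-0.1,0,0]'
python3 - <<'E'
from h import *
p=vision.camera("scene");a=cv2.resize(p["pixels"][110:250,220:400,::-1],(540,420),interpolation=2);cv2.imwrite("pics/s5.png",a)
E
```

```text
clock: 14.25
position: [0.6204, 0.0907, 0.1095]
ee_rot: [-0.168, -3.137, 0.001]
contact_force: [-2.2, -1.7, 0.7]
grip_width: 0.008
finger_force: 0.8
clock: 14.65
position: [0.6211, 0.0907, 0.1095]
ee_rot: [-0.166, -3.125, 0.0]
contact_force: [-23.0, 1.4, 13.7]
grip_width: 0.009
finger_force: 11.1
```

View pics/s5.png

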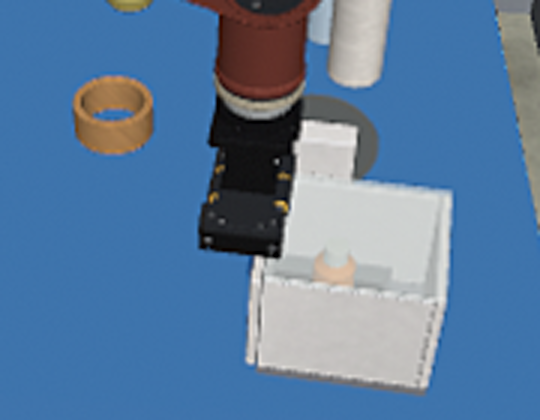

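The drawer panel is flush against the chamber at (257,310), with 23 N felt at the stop, and the bottle is visible inside. Next I back off, rise and move above the paddle.

```bash
python3 -m pendant '[-1,0,0,0, -3,0.2,0,0, -3,0.2,4,0, -3,0.2,8,0, -3,0.2,12,0, -2.6,4,13,0, -2.6,8,13,0, -2.6,12,13,0, -2.6,15,13,0, -2.6,16.3,13,0, -2.6,16.3,13,0, -2.6,16.3,13,0]'
python3 - <<'E'
from h import *
p=vision.camera("wrist");s=ctrl.get_state();print(s["position"],ray(p,(280,210))[0]);save(p,"pics/w6.png")
t=vision.camera("scene")
hsv=cv2.cvtColor(p["pixels"],cv2.COLOR_RGB2HSV);m=(((hsv[...,0]<5)|(hsv[...,0]>175))&(hsv[...,1]>180)&(hsv[...,2]>120)).astype(np.uint8)
n,_,st,c=cv2.connectedComponentsWithStats(m)
for i in range(1,n):
    if st[i,4]>300: print(st[i],c[i],atz(p,c[i],.163))
for x in(p,t):
  for q in("paddle","drawer_face"):
    for r in vision.landmark_of(x,q)[:1]: print(q,r["at"],r["p"],atz(x,r["at"],.163 if q=="paddle" else .11))
E
```

```text
clock: 15.9
position: [0.6004, 0.2521, 0.2395]
ee_rot: [0.168, 3.137, -0.001]
contact_force: [-0.2, -0.4, 0.1]
grip_width: -0.001
finger_force: 0.0
[0.60047616 0.25162931 0.2395217 ] [0.52709779 0.2605347  0.40110562]
[ 248  204   60   47 2564] [277.02418097 226.2800312 ] [0.6033215  0.25056993 0.163     ]
paddle [278.3, 232.2] 0.7 [0.60808124 0.25101794 0.163     ]
drawer_face [114.9, 257.6] 0.77 [0.63547423 0.08931439 0.11      ]
paddle [296.0, 139.7] 0.68 [0.59447231 0.26330365 0.163     ]
drawer_face [304.6, 190.7] 0.62 [0.62719329 0.09020928 0.11      ]
```

View pics/w6.png

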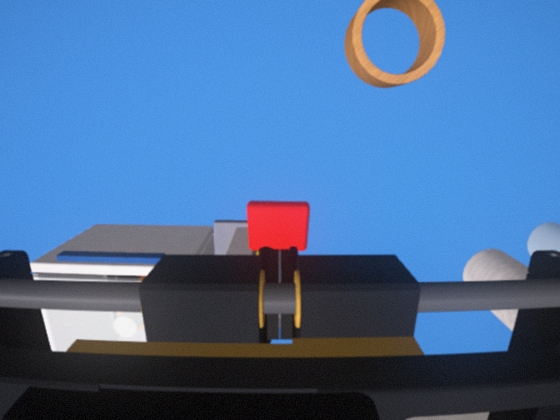

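The red paddle is centred at (277,226), directly under the closed fingers, so I press straight down and watch the force.

```bash
python3 -m pendant '[0,0,-3,0, 0,0,-5.5,0, 0,0,-7,0, 0,0,-8,0, 0,0,-9,0, 0,0,-10,0, 0,0,-10,0]'; python3 -m pendant '[0,0,-1,0, 0,0,-2,0, 0,0,-2.6,0, 0,0,-3.2,0, 0,0,-3.7,0, 0,0,-3.7,0]'
```

```text
clock: 16.9
position: [0.6006, 0.2531, 0.1391]
ee_rot: [0.168, 3.136, 0.001]
contact_force: [-0.7, -0.7, 5.4]
grip_width: 0.007
finger_force: 2.4
clock: 17.5
position: [0.6027, 0.2532, 0.1047]
ee_rot: [0.168, 3.132, 0.002]
contact_force: [2.9, -0.4, 6.8]
grip_width: 0.004
finger_force: 2.9
```

```bash
for i in 1 2 3; do python3 -m pendant '[0,0,-0.2,0, 0,0,-0.2,0, 0,0,-0.2,0]' | egrep 'posi|contact'; done
python3 - <<'E'
from h import *
for n in("scene","wrist"):
    p=vision.camera(n)
    for r in vision.landmark_of(p,"paddle")[:2]: print(n,r["at"],r["p"],atz(p,r["at"],.096))
E
```

```text
position: [0.6029, 0.2532, 0.1032]
contact_force: [1.7, 0.3, 6.8]
position: [0.603, 0.2533, 0.1014]
contact_force: [1.5, -1.2, 7.2]
position: [0.6032, 0.2533, 0.0997]
contact_force: [2.2, -1.0, 8.2]
scene [294.0, 157.7] 0.57 [0.58987793 0.25453303 0.096     ]
```

```bash
for i in 1 2 3 4; do python3 -m pendant '[0,0,-0.1,0, 0,0,-0.1,0, 0,0,-0.1,0]' | egrep 'posi|contact'; done
```

```text
position: [0.6034, 0.2533, 0.0989]
contact_force: [1.9, -0.4, 8.0]
position: [0.6036, 0.2533, 0.0981]
contact_force: [1.4, -0.2, 9.1]
position: [0.6038, 0.2533, 0.0973]
contact_force: [2.9, -0.7, 9.4]
position: [0.6039, 0.2534, 0.0964]
contact_force: [2.1, -0.9, 9.7]
```

```bash
for i in 1 2 3 4; do python3 -m pendant '[0,0,-0.1,0, 0,0,-0.1,0, 0,0,-0.1,0]' | egrep 'posi|contact'; done
```

```text
position: [0.604, 0.2534, 0.0956]
contact_force: [1.2, -1.1, 10.2]
position: [0.6042, 0.2534, 0.0947]
contact_force: [2.0, -1.1, 10.4]
position: [0.6043, 0.2534, 0.0938]
contact_force: [2.3, -1.0, 11.2]
position: [0.6045, 0.2534, 0.0936]
contact_force: [1.2, -1.1, 13.8]
```

```bash
python3 - <<'E'
from h import *
s=ctrl.get_state();print(s["torque"],s["contact_force"],s["clock"])
a=.8-.37
w=lambda x,y,z:[.7351+np.cos(-.1088)*x-np.sin(-.1088)*y,.0829+np.sin(-.1088)*x+np.cos(-.1088)*y,z]
p=vision.camera("scene");im=p["pixels"][:,:,::-1].copy()
big=cv2.resize(im[90:220,200:380],(720,520),interpolation=cv2.INTER_CUBIC)
for th,col in((.6,(255,0,255)),(.75,(0,255,255)),(.8,(0,255,0))):
    f=th-.37;pts=[w(-.06-(.092+r)*np.cos(f),.155+y,.13-(.092+r)*np.sin(f)) for r,y in((-.022,-.023),(.022,-.023),(.022,.023),(-.022,.023))]
    cv2.polylines(big,[((proj(p,pts)-[200,90])*4+2).astype(np.int32)],True,col,1)
cv2.imwrite("pics/s7.png",big)
E
```

```text
[-0.28199296 -0.26579137 -0.00142919] [ 1.1567549  -1.10353055 13.75935882] 21.0
```

View pics/s7.png

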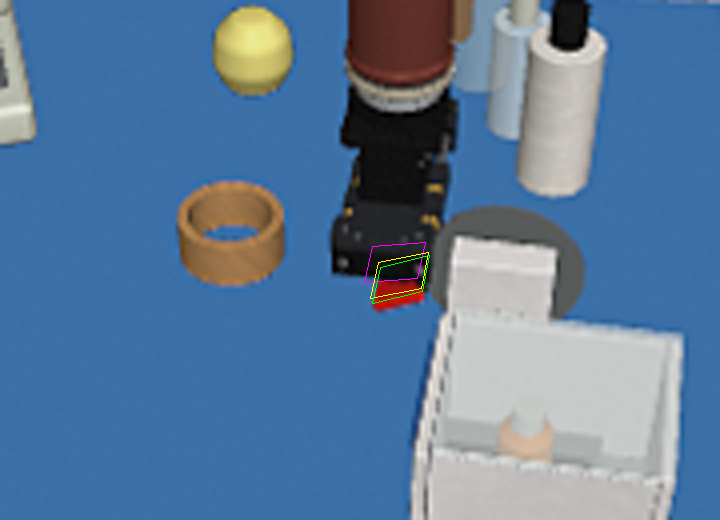

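The paddle at (400,290) matches the predicted 0.75 to 0.80 outlines. The force stiffens at the height predicted for the end stop, and the gripper clears the pedestal. The drawer is shut, with the bottle's cap at (527,425) inside.

```bash
python3 -m pendant '[0,0,0,0, 0,0,0,0, 0,0,0,0]'; python3 -c "
from bench import ctrl
print(ctrl.hand_in())"
```

```text
clock: 21.35
position: [0.6045, 0.2534, 0.0936]
ee_rot: [0.167, 3.128, 0.003]
contact_force: [1.8, -2.1, 13.9]
grip_width: 0.004
finger_force: 6.4
the job is handed in; nothing more can be done
None
```

I handed the job in at 21.35 s: the small orange bottle is upright in the shut drawer, and the arm is holding the dial down at or just past the third notch with about 14 N; no verdict came back.

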